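# Clamp a casting in the check nest and read its code label

### The arm

A 7-joint arm with a two-finger parallel gripper is mounted at the origin on the work surface. World frame = base frame: x ahead of the robot, y to its left, z up, the work surface at z = 0. Lengths are in m, angles in rad, forces in N, time in s.
With the tool pointing down it reaches from about 0.4 to 0.85 m from the base axis. Payload 10.4 kg.
Tool frame: the origin (TCP) lies between the finger pads; the fingertips stand manip.tip_extent ahead of it and the grasp point (between the pads) lies 6 mm ahead of it (manip.tip_extent is the distance from the TCP to the fingertips, in m); z points along the fingers, y is the line along which they close (so a half turn about z gives the same grasp; the last joint's range is limited). The gripper opens to 85 mm and grips with 20 to 120 N. Pads are 22 mm wide; open, the fingers measure 114 mm over their backs; the gripper's body (76 mm by 85 mm) begins 54 mm behind the grasp point. The pads swing forward as they close: fully open they stand 13 mm farther back than shut.
Start: joints at [1.219, 0.332, -0.065, 1.46, 0.022, 1.35, -0.088], TCP at [0.202, -0.592, 0.256] pointing down, gripper open.
Joint ranges: [-2.6, 2.6], [-0.5, 2.12], [-1.47, 1.34], [0.16, 2.42], [-1.27, 4.41], [0.06, 2.06], [-2.6, 2.6]. Speed limits (rad/s): [2.22, 2.22, 2.79, 2.79, 3.14, 3.14, 3.14].

### API

Orientations are given as a unit quaternion [x, y, z, w].
In Python, from workcell import get_obs, optics, workorder, manip gives the robot as it stands.
- The arm moves only by the tool jog_arm, never from a script. Its argument "increments" is a list of rows, each a list of 7 numbers: the shift along the tool's x, y, z in m, then the turn, a rotation vector about the tool's x, y, z in rad, then the opening, from -1 (shut) to 1 (fully open). A call has 1 to 5 rows; each row is the pose to reach, as a shift and turn from the pose commanded when the call began, along the tool's axes at that moment; what a row does not reach only later rows make up. A row lasts 1/12 s, in which the tool goes at most 41.7 mm and 7.16 degrees, less where a joint would pass 70% of its speed; a pose out of reach is approached as far as the arm can. A call with a gripper value outside its range is refused whole. The fingers move at their own pace and stop on an object; "grip_force" is the grip in N (left out, the last holds). Time passes only in rows, so rows that repeat a pose let the fingers close. It gives the time, the measured TCP pose, the force, the opening and the grip force at its end, in the units of the state.
- get_obs(): the state, without advancing time (a new reading comes with each control period).
- optics.camera(name): name is "side" or "top"; returns a dict with "color" (400x640x3 uint8, red, green, blue), "depth" (400x640 float32, m along the optical axis (not along the pixel's ray), 0 where there is no reading), "K" (3x3 intrinsics, pixels), "R" (3x3) and "t" (3): a world point X has camera coordinates R X + t. Camera axes: x right, y down, z forward; pixel columns grow to the right and rows downward; lengths in m; the calibration is good to about 2 mm. A picture is of the moment at which its call begins.
- workorder.hand_in(): hands the job in; it is judged then, once.
The state is a dict: "clock": time; "joint_pos": joint angles; "joint_velocities": joint speeds; "tau": joint torques, N m; "position": TCP position; "ee_rot": TCP orientation; "ft_force": force on the tool from outside, world axes, zero at the start; "torque": the same for the moment, N m; "grip_width": opening from 0.0 (shut) to 1.0 (fully open); "grasp_force": force on a finger pad.
Only numpy, scipy, OpenCV 4.12 (cv2) and the standard library are available. Lean on these libraries where they do the work, as an engineer would, in place of code of your own. Each camera call takes 0.05 s, during which the arm holds its last target. There are 200 camera calls.

### The job

Book in the casting that sits in the check nest: swing the toggle clamp over onto it, then pick up the code reader from its charging pad and hold it steady for about two seconds with its window squarely facing the middle of the label on the casting's sloping front, about 13 cm away, while the clamp stays shut. Then stand the reader upright back on the middle of its pad and let go of it, and after that swing the clamp all the way back open. The casting stays seated in the nest, and the carton, the jar and the wrench are left where they are.

Things in the scene. Friction and masses are not known exactly. Their poses are not given: they have to be found in the camera images.
- fixture: check nest, fixed to the bench: dark steel plate 160 (x) x 210 (y) x 12 mm, a raised steel seat (top 30 mm above the bench) and low strips (top at 38 mm) around the casting. Origin: centre of the plate's underside. -x is its front, where the label faces; the toggle clamp stands at its +y side between two steel cheeks, 32 mm long in y, 40 mm apart over all, tops at 124 mm
- clamp (a joint): angle of the clamp's one-piece L-shaped link about pivot, rad. 0 = open stop: the arm stands up, leaning 20 degrees towards the fixture's +y; the handle points to +y, 20 degrees below level. 1.92 = shut: the arm lies level towards -y, its pad on the casting, and the handle stands straight up. It balances near 0.95 and drops by itself either way; about 3 N moves it
- pivot (a point): clamp's hinge axis, at (20, 70, 120) mm on the fixture; the axis runs along the fixture's x. From it the flat steel arm is 100 mm long, 20 mm wide (along x), 12 mm thick; the handle, at right angles to the arm, is 103 mm long: a rod of 10 mm diameter with a 20 mm diameter rubber grip from 45 mm outwards
- pad (a point): centre of the rubber pad's lower face, at the tip of the clamp arm: 88 mm along the arm and 30 mm below its middle when shut
- handle_end (a point): free end of the clamp handle, on its axis, 103 mm from pivot
- block: green painted casting 80 (x) x 70 (y) x 60 mm, 0.5 kg, loose in the nest. Origin: centre of its underside. The front (-x) half slopes at 45 degrees from 20 mm high at the front edge up to the flat top; the clamp pad lands on the flat top (its +x half)
- label (a point): centre of the white bar-code label, 50 mm wide x 42 mm, on the casting's slope, 40 mm above the casting's underside. z points straight out of the label (forwards and up at 45 degrees), y up the slope
- reader: cordless code reader, grey and black, 140 mm tall, about 0.2 kg, standing on its foot 76 (x) x 66 (y) x 12 mm. Origin: centre of the foot's underside, z up. Handle 30 mm diameter up to 100 mm; the head on it has parallel sides 36 mm apart in y, x = -40 to 25 mm, z = 100 to 140 mm (grip from above across y near x = 0). In front it bends down to the window, looking to +x and 45 degrees down
- window (a point): centre of the reader's window, at (38, 0, 96) mm in the reader's frame. z is the reading direction, out of the window (+x and 45 degrees down in the reader's frame); x is the reader's +y
- dock: charging pad of the reader, flat grey slab 130 (x) x 110 (y) x 14 mm, fixed to the bench. Origin: centre of its underside; the reader's origin stands 14 mm above it
- carton: bystander: small cardboard box 60 (x) x 70 (y) x 45 mm, origin at the centre of its underside
- jar: bystander: white jar with a black cap, 60 mm diameter, 90 mm tall, origin at the centre of its underside
- wrench: bystander: steel wrench 160 mm long, lying along its own x

How it is judged:
By the outcome, as a careful person would: the job done as asked, in the order asked, and still so for the second after the job is handed in, with the robot touching nothing.
It also fails if it takes over 72 s, if anything falls off the work surface, if the arm or the gripper's body presses on something with over 40 N, if the wrist force passes 120 N, or if a joint passes its speed limit or range.

## Working session

There is one attempt and no reset: what is moved stays moved. The work goes in short steps, Python scripts to look and compute and a tool call to move; the robot and the scene stay as the last step left them, time stands still between calls to the robot, and variables do not carry over. Pictures are saved under pics/ and viewed, at most 10 in all, crops included, and the job is handed in when it is done.

Besides the shell and the picture viewer there is one more tool, called after "Call:" in YAML: its name, and indented under it one key for each argument. jog_arm: Moves the arm, as the interface text tells. Its arguments: {"type":"object","properties":{"increments":{"type":"array"},"grip_force":{"type":"number"}},"required":["increments"]}

```bash
ls; mkdir -p pics; python3 - <<'E'
from workcell import get_obs, optics, workorder, manip
import cv2,numpy as np
print(get_obs()); print(manip.tip_extent)
for n in("side","top"):
    c=optics.camera(n); cv2.imwrite(f"pics/{n}0.png",c["color"][:,:,::-1]); np.savez(f"{n}0.npz",**c)
    print(n,c["K"],c["R"],c["t"])
E
```

```text
pics
{'clock': 0.0, 'joint_pos': array([ 1.2193978 ,  0.33283744, -0.06472052,  1.4609576 ,  0.02158057,
        1.34991864, -0.08850506]), 'joint_velocities': array([-0.00039031,  0.00232803,  0.00108198,  0.00031621,  0.00106679,
        0.00066523, -0.00080789]), 'tau': array([ 8.34452021e-04, -6.25439358e+01,  4.97184251e-02, -3.91603231e+01,
        1.63104379e-02,  9.90405679e-03, -1.81135294e-05]), 'position': array([ 0.20171464, -0.59117993,  0.25552969]), 'ee_rot': array([ 9.86514029e-01,  1.63675170e-01, -1.37853225e-04, -6.99714108e-04]), 'ft_force': array([-0.10461957,  0.21102392, -0.25684653]), 'torque': array([0.00935878, 0.00949485, 0.02218827]), 'grasp_force': 0.0, 'grip_width': 0.9982122718853561}
0.025
side [[511.69206102   0.         317.16818168]
 [  0.         511.69206102 198.10206467]
 [  0.           0.           1.        ]] [[-0.98296523 -0.18367313  0.00659772]
 [-0.14680159  0.76302813 -0.62947388]
 [ 0.11058319 -0.6197195  -0.77699363]] [0.51311193 0.15355939 1.52656684]
top [[474.56484329   0.         313.46765004]
 [  0.         474.56484329 190.5435883 ]
 [  0.           0.           1.        ]] [[-0.03971038 -0.99920143 -0.00442541]
 [-0.975091    0.03971866 -0.21821998]
 [ 0.21822149 -0.00435042 -0.97588957]] [0.04153552 0.55251624 1.40371441]
```

View pics/side0.png

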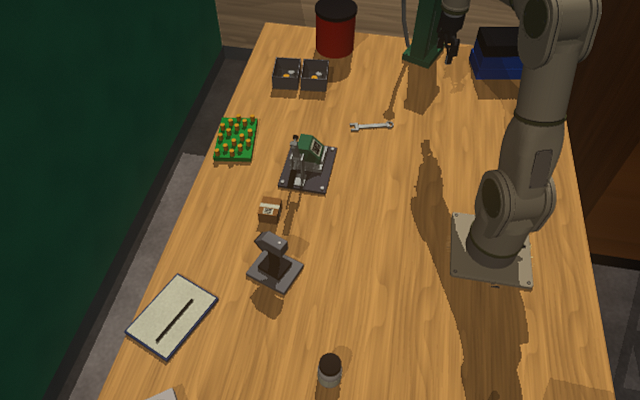

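View pics/top0.png

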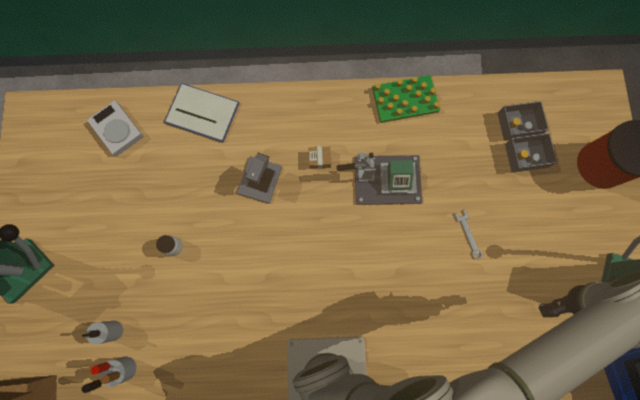

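The side view shows the dock and reader near (275,265), the carton at (270,210), the nest at (308,168) and the wrench at (372,127). In the top view the dock is at (260,180), the nest at (388,180), the carton at (319,157) and the jar at (168,245). I'll zoom in next.

```bash
python3 - <<'E'
import cv2,numpy as np
t=cv2.imread("pics/top0.png")[140:215,230:430]; s=cv2.imread("pics/side0.png")[120:300,240:345]
a=cv2.resize(t,None,fx=4,fy=4,interpolation=cv2.INTER_CUBIC)
cv2.imwrite("pics/topz.png",cv2.convertScaleAbs(a,alpha=1.6))
s=cv2.resize(s,None,fx=3.3,fy=3.3,interpolation=cv2.INTER_CUBIC)
cv2.imwrite("pics/sidez.png",cv2.convertScaleAbs(s,alpha=1.6))
E
```

```text
(no output)
```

View pics/topz.png

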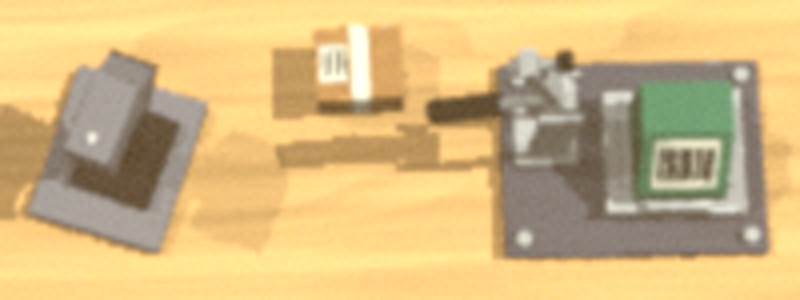

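View pics/sidez.png

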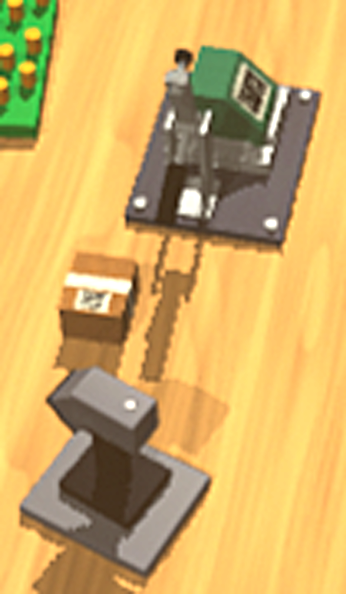

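```bash
cat > h.py <<'E'
import numpy as np,cv2
from scipy.spatial.transform import Rotation as Ro
def cloud(c):
    v,u=np.indices(c["depth"].shape); d=c["depth"]
    P=np.stack([(u-c["K"][0,2])/c["K"][0,0]*d,(v-c["K"][1,2])/c["K"][1,1]*d,d],-1)
    return (P-c["t"])@c["R"]   # R^T (P-t)
def ray(c,u,v,z):
    d=np.linalg.solve(c["K"],[u,v,1])@c["R"]; o=-c["t"]@c["R"]
    return o+d*(z-o[2])/d[2]
def project(c,X):
    p=c["K"]@(c["R"]@np.asarray(X)+c["t"]); return p[:2]/p[2]
E
python3 - <<'E'
from h import *
for n in("top","side"):
    c=np.load(n+"0.npz"); W=cloud(c); hsv=cv2.cvtColor(c["color"],cv2.COLOR_RGB2HSV)
    if n=="top":
        rois=dict(dock=(slice(145,210),slice(232,290)),fix=(slice(148,210),slice(335,430)),carton=(slice(143,172),slice(300,335)))
    else:
        rois=dict(dock=(slice(225,300),slice(240,310)),fix=(slice(130,195),slice(270,345)),carton=(slice(190,225),slice(250,285)))
    for k,r in rois.items():
        w=W[r].reshape(-1,3); s=hsv[r].reshape(-1,3)
        bands=dict(dock=[(.009,.019),(.147,.161)],fix=[(.008,.017),(.084,.096)],carton=[(.038,.052)])[k]
        for lo,hi in bands:
            m=(w[:,2]>lo)&(w[:,2]<hi)
            if lo<.02: m&=s[:,1]<90
            p=w[m]
            rc=cv2.minAreaRect((p[:,:2]*1000).astype(np.float32))
            print(n,k,lo,len(p),np.median(p[:,2]).round(4),np.round(rc[0],1),np.round(rc[1],1),round(rc[2],1),"mean",(p.mean(0)*1000).round(1))
    # label: bright low-sat within casting
    r=rois["fix"]; h=hsv[r];w=W[r]
    g=((h[...,0]>50)&(h[...,0]<90)&(h[...,1]>80)).astype(np.uint8)
    print("green",g.sum())
    g=cv2.morphologyEx(g,cv2.MORPH_CLOSE,np.ones((11,11)))
    p=w[(g>0)&(w[...,2]>.03)]; print(" green mean",p.mean(0),p.min(0),p.max(0))
    m=(g>0)&(h[...,1]<90)&(h[...,2]>90)&(w[...,2]>.045)&(w[...,2]<.09)
    print(" label",m.sum(),w[m].mean(0))
    # tall: clamp points
    w=w.reshape(-1,3);p=w[w[:,2]>.1]; print(" tall",len(p)); 
    for z0 in(.1,.13,.16,.19):
        q=p[(p[:,2]>z0)&(p[:,2]<z0+.03)]
        if len(q): print("  ",z0,len(q),q.min(0).round(3),q.max(0).round(3),q.mean(0).round(3))
E
```

```text
top dock 0.009 595 0.0146 [609.7 191.6] [111.2 130.5] 70.5 mean [594.3 192.2  14.3]
top dock 0.147 280 0.1544 [605.4 187.1] [36.8 67.9] 67.3 mean [603.9 187.1 154.3]
top fix 0.008 1316 0.0125 [ 593.7 -220.6] [209.3 159.8] 88.6 mean [ 578.7 -210.8   12.4]
top fix 0.084 396 0.0898 [ 608.6 -169.5] [235.2  57. ] 87.6 mean [ 607.6 -237.4   89.9]
top carton 0.038 395 0.0455 [671.6  -4.5] [67.2 63.3] 88.3 mean [670.3  -4.3  45.4]
green 0<stdin>:22: RuntimeWarning: Mean of empty slice.
  ret = um.true_divide(
Traceback (most recent call last):
ValueError: zero-size array to reduction operation minimum which has no identity
```

```bash
python3 - <<'E'
from h import *
def fit(p):
    rc=cv2.minAreaRect((p[:,:2]*1000).astype(np.float32)); return np.round(rc[0],1),np.round(rc[1],1),round(rc[2],1),len(p),p[:,2].mean().round(4)
for n,fr,dr in(("top",(slice(148,210),slice(335,430)),(slice(145,210),slice(232,290))),("side",(slice(130,195),slice(270,345)),(slice(225,300),slice(240,310)))):
    c=np.load(n+"0.npz"); W=cloud(c); hsv=cv2.cvtColor(c["color"],cv2.COLOR_RGB2HSV)
    w=W[fr].reshape(-1,3); h=hsv[fr].reshape(-1,3)
    w2=W[dr].reshape(-1,3); h2=hsv[dr].reshape(-1,3)
    print(n,"dock",fit(w2[(w2[:,2]>.009)&(w2[:,2]<.019)&(h2[:,1]<90)]))
    p=w2[(w2[:,2]>.148)&(w2[:,2]<.160)]; print(" head",fit(p))
    print(" plate",fit(w[(w[:,2]>.008)&(w[:,2]<.017)&(h[:,1]<110)]))
    x,y,z=w.T
    cast=(y<-.19)&(y>-.31)&(x>.52)&(x<.66)
    p=w[cast&(z>.086)&(z<.094)]; print(" casttop",fit(p), p.min(0),p.max(0))
    s=cast&(z>.05)&(z<.088)&(x<.62); print(" slope hsv",h[s].min(0),h[s].max(0),s.sum())
    L=s&(h[:,2]>130)&(h[:,1]<80); print(" bright",L.sum(),w[L].mean(0) if L.any() else "", w[L].min(0),w[L].max(0))
    print(" slope ext",w[s].min(0),w[s].max(0))
    t=w[(z>.1)]; print(" tall",len(t))
    for z0 in np.arange(.08,.24,.02):
        q=w[(z>z0)&(z<z0+.02)&~cast]
        if len(q): print("  ",z0.round(2),len(q),q.min(0).round(3),q.max(0).round(3))
    hh=t[t[:,1]>-.12]; print(" handle?",len(hh),hh.mean(0) if len(hh) else'')
    q=w[(y>-.11)&(z>.06)&(z<.14)]
    print(" handle",len(q),q.mean(0),q.min(0),q.max(0))
E
```

```text
top dock (array([609.7, 191.6]), array([111.2, 130.5]), 70.5, 595, np.float64(0.0143))
 head (array([605.4, 187.1]), array([36.8, 67.9]), 67.3, 271, np.float64(0.1543))
 plate (array([ 593.5, -220.1]), array([210.5, 161.4]), 88.6, 1366, np.float64(0.0124))
 casttop (array([ 606.3, -252. ]), array([70.5, 53.9]), 87.2, 300, np.float64(0.0899)) [ 0.5787647  -0.28680577  0.08602149] [ 0.63457635 -0.21609178  0.09394092]
 slope hsv [14 31 57] [ 64  98 144] 392
 bright 41 [ 0.57311211 -0.2531893   0.07238984] [ 0.55702641 -0.27548503  0.05258821] [ 0.5866691  -0.22679564  0.08730743]
 slope ext [ 0.55176582 -0.28658918  0.05006357] [ 0.61975501 -0.21543511  0.08796601]
 tall 360
   0.08 66 [ 0.594 -0.166  0.081] [ 0.627 -0.052  0.1  ]
   0.1 126 [ 0.594 -0.166  0.1  ] [ 0.628 -0.054  0.12 ]
   0.12 72 [ 0.595 -0.166  0.12 ] [ 0.632 -0.105  0.14 ]
   0.14 19 [ 0.604 -0.151  0.141] [ 0.623 -0.134  0.16 ]
   0.16 17 [ 0.606 -0.143  0.16 ] [ 0.625 -0.126  0.177]
   0.18 19 [ 0.604 -0.134  0.18 ] [ 0.624 -0.118  0.199]
   0.2 86 [ 0.604 -0.152  0.201] [ 0.626 -0.107  0.22 ]
   0.22 3 [ 0.613 -0
[... 819 characters left out ...]
-0.28937963  0.05001387] [ 0.61985202 -0.21230309  0.08791957]
 tall 357
   0.08 92 [ 0.595 -0.168  0.081] [ 0.636 -0.05   0.1  ]
   0.1 129 [ 0.595 -0.17   0.1  ] [ 0.635 -0.063  0.12 ]
   0.12 64 [ 0.595 -0.164  0.12 ] [ 0.636 -0.118  0.139]
   0.14 20 [ 0.606 -0.147  0.141] [ 0.627 -0.129  0.16 ]
   0.16 22 [ 0.606 -0.141  0.161] [ 0.625 -0.124  0.179]
   0.18 15 [ 0.606 -0.146  0.183] [ 0.622 -0.107  0.2  ]
   0.2 79 [ 0.606 -0.154  0.201] [ 0.627 -0.107  0.219]
   0.22 1 [ 0.611 -0.142  0.221] [ 0.611 -0.142  0.221]
 handle? 144 [0.56768468 0.09011681 0.36062433]
 handle 118 [ 0.61620428 -0.07793909  0.09951993] [ 0.60602754 -0.10835267  0.07845408] [ 0.62744846 -0.04998647  0.1159649 ]
```

The nest is at (0.594, -0.220) with yaw about -1.3°, and the dock at (0.610, 0.192) with yaw about -19°. The label is at about (0.574, -0.251, 0.070). First I'll level the tool yaw, close the fingers and go over to the clamp.

Call:
jog_arm:
  increments:
    - [0.025,-0.0125,-0.01,0,0,0.11,-1]
    - [0.05,-0.025,-0.02,0,0,0.22,-1]
    - [0.075,-0.0375,-0.03,0,0,0.329,-1]
    - [0.1,-0.05,-0.04,0,0,0.329,-1]
    - [0.127,-0.0625,-0.05,0,0,0.329,-1]

```text
clock: 0.52
position: [0.3022, -0.4903, 0.3065]
ee_rot: [1.0, -0.001, -0.0, -0.0]
ft_force: [0.8, 0.4, -0.5]
grip_width: 0.302
grasp_force: 0.0
```

Call:
jog_arm:
  increments:
    - [0.025,-0.03,0,0,0,0,-1]
    - [0.05,-0.06,0,0,0,0,-1]
    - [0.075,-0.09,0,0,0,0,-1]
    - [0.1,-0.12,0,0,0,0,-1]
    - [0.125,-0.15,0,0,0,0,-1]

```text
clock: 0.93
position: [0.4276, -0.3397, 0.3062]
ee_rot: [1.0, -0.0, -0.0, 0.0]
ft_force: [1.2, -0.8, 0.2]
grip_width: 0.001
grasp_force: 0.0
```

Call:
jog_arm:
  increments:
    - [0.025,-0.03,0,0,0,0,-1]
    - [0.05,-0.06,0,0,0,0,-1]
    - [0.075,-0.09,0,0,0,0,-1]
    - [0.1,-0.12,0,0,0,0,-1]
    - [0.125,-0.15,0,0,0,0,-1]

```text
clock: 1.35
position: [0.5527, -0.1898, 0.3061]
ee_rot: [1.0, -0.0, -0.0, 0.0]
ft_force: [0.4, -0.8, -0.3]
grip_width: -0.001
grasp_force: 0.0
```

Call:
jog_arm:
  increments:
    - [0.016,-0.03,0,0,0,0,-1]
    - [0.032,-0.06,0,0,0,0,-1]
    - [0.048,-0.09,0,0,0,0,-1]
    - [0.063,-0.12,0,0,0,0,-1]
    - [0.063,-0.12,0,0,0,0,-1]

```text
clock: 1.77
position: [0.6165, -0.0631, 0.3055]
ee_rot: [1.0, 0.005, -0.0, -0.002]
ft_force: [0.3, 0.9, -0.7]
grip_width: 0.001
grasp_force: 0.0
```

Call:
jog_arm:
  increments:
    - [0,0,0.034,0,0,0,-1]
    - [0,0,0.068,0,0,0,-1]
    - [0,0,0.1,0,0,0,-1]
    - [0,0.015,0.1,0,0,0,-1]
    - [0,0.025,0.1,0,0,0,-1]

```text
clock: 2.18
position: [0.6136, -0.0971, 0.2038]
ee_rot: [1.0, 0.0, -0.002, -0.0]
ft_force: [-1.7, 2.1, 1.6]
grip_width: 0.002
grasp_force: 1.3
```

Call:
jog_arm:
  increments:
    - [0,0.015,0,0,0,0,-1]
    - [0,0.03,0,0,0,0,-1]
    - [0,0.045,0,0,0,0,-1]
    - [0,0.06,0,0,0,0,-1]
    - [0,0.075,0,0,0,0,-1]

```text
clock: 2.6
position: [0.6149, -0.1734, 0.2067]
ee_rot: [1.0, -0.001, 0.0, 0.0]
ft_force: [-0.5, 1.6, -1.0]
grip_width: 0.001
grasp_force: 0.9
```

Call:
jog_arm:
  increments:
    - [0,0.015,0.008,0,0,0,-1]
    - [0,0.03,0.018,0,0,0,-1]
    - [0,0.042,0.028,0,0,0,-1]
    - [0,0.051,0.036,0,0,0,-1]
    - [0,0.055,0.042,0,0,0,-1]

```text
clock: 3.02
position: [0.614, -0.2287, 0.1623]
ee_rot: [1.0, -0.001, -0.001, 0.0]
ft_force: [0.0, 0.1, -0.3]
grip_width: -0.002
grasp_force: 0.0
```

```bash
python3 - <<'E'
from workcell import optics,get_obs
from h import *
o=get_obs();print(o["position"],o["ft_force"])
a=[]
for n,(r0,r1,c0,c1) in(("side",(90,200,250,360)),("top",(130,220,330,440))):
    c=optics.camera(n); a.append(cv2.resize(c["color"][r0:r1,c0:c1,::-1],(390,390),interpolation=cv2.INTER_CUBIC))
cv2.imwrite("pics/c1.png",cv2.convertScaleAbs(np.hstack(a),alpha=1.6))
E
```

```text
[ 0.61404239 -0.22874709  0.16230272] [ 0.01012822  0.06337068 -0.34113185]
```

View pics/c1.png

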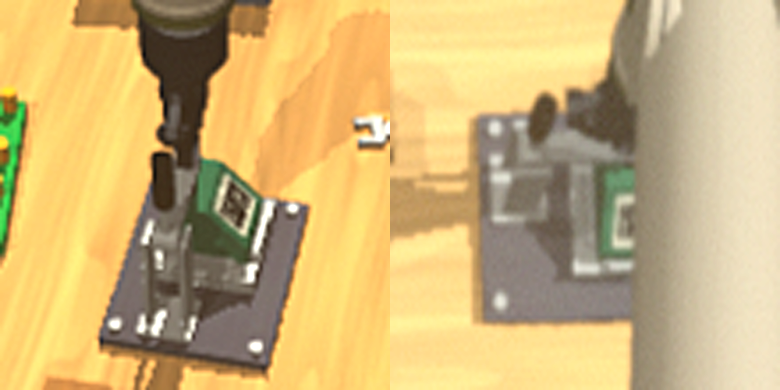

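The clamp has swung over: the handle stands upright at left-crop (160,180), and the fingers are above the arm. I'll press lightly to confirm it's shut, then lift away.

Call:
jog_arm:
  increments:
    - [0,0,0.005,0,0,0,-1]
    - [0,0,0.009,0,0,0,-1]
    - [0,0,0.011,0,0,0,-1]
    - [0,0,0.012,0,0,0,-1]

```text
clock: 3.45
position: [0.615, -0.2257, 0.1521]
ee_rot: [1.0, 0.0, -0.0, -0.0]
ft_force: [-0.3, 0.6, 0.3]
grip_width: 0.002
grasp_force: 0.0
```

Call:
jog_arm:
  increments:
    - [0,0,-0.04,0,0,0,-1]
    - [0,0,-0.08,0,0,0,-1]
    - [0,0,-0.12,0,0,0,-1]
    - [0,0,-0.16,0,0,0,-1]
    - [0,-0.02,-0.18,0,0,0,-1]

```text
clock: 3.87
position: [0.615, -0.2104, 0.338]
ee_rot: [1.0, -0.003, 0.003, 0.002]
ft_force: [0.7, -0.6, 0.1]
grip_width: 0.0
grasp_force: 0.0
```

Call:
jog_arm:
  increments:
    - [0,-0.04,0,0,0,0,1]
    - [0,-0.08,0,0,0,0,1]
    - [0,-0.12,0,0,0,0,1]
    - [0,-0.16,0,0,0,0,1]
    - [0,-0.2,0,0,0,0,1]

```text
clock: 4.28
position: [0.6146, -0.0042, 0.3329]
ee_rot: [1.0, 0.0, 0.001, 0.0]
ft_force: [0.8, 0.1, -0.3]
grip_width: 0.705
grasp_force: 0.0
```

Call:
jog_arm:
  increments:
    - [0,-0.04,0,0,0,0.1,1]
    - [0,-0.08,0,0,0,0.2,1]
    - [0,-0.12,0,0,0,0.3,1]
    - [0,-0.16,0,0,0,0.366,1]
    - [0,-0.19,0,0,0,0.366,1]

```text
clock: 4.7
position: [0.6139, 0.1879, 0.3328]
ee_rot: [0.983, -0.183, 0.0, -0.001]
ft_force: [-0.8, 0.2, 0.2]
grip_width: 1.001
grasp_force: 0.0
```

```bash
python3 - <<'E'
from workcell import optics,get_obs
from h import *
o=get_obs();print(o["position"],o["ee_rot"],o["ft_force"],o["grip_width"])
c=optics.camera("side"); 
cv2.imwrite("pics/c2.png",cv2.convertScaleAbs(cv2.resize(c["color"][100:310,210:350,::-1],None,fx=2.8,fy=2.8,interpolation=cv2.INTER_CUBIC),alpha=1.6))
W=cloud(c)[120:200,270:345].reshape(-1,3); x,y,z=W.T
def show(n,m): print(n,m.sum(),W[m].min(0).round(3),W[m].max(0).round(3),W[m].mean(0).round(4))
show("arm",(y<-.17)&(y>-.3)&(z>.1)&(z<.16)&(x>.55)&(x<.66)); show("handle",(y>-.18)&(y<-.1)&(z>.16)&(z<.25)&(x>.55)&(x<.66))
h=cloud(c)[225:300,240:310].reshape(-1,3); p=h[(h[:,2]>.148)&(h[:,2]<.16)]; print(len(p),cv2.minAreaRect((p[:,:2]*1000).astype(np.float32)))
E
```

```text
[0.61388974 0.18791854 0.33275669] [ 9.83169221e-01 -1.82696246e-01  1.46199371e-04 -5.86438099e-04] [-0.77881297  0.17407941  0.23539132] 1.0009053631207794
arm 98 [ 0.604 -0.248  0.114] [ 0.624 -0.171  0.137] [ 0.6114 -0.2143  0.1259]
handle 114 [ 0.606 -0.161  0.16 ] [ 0.625 -0.137  0.229] [ 0.6147 -0.146   0.1992]
277 ((604.9019165039062, 188.6669464111328), (37.149330139160156, 65.98591613769531), 67.17664337158203)
```

View pics/c2.png

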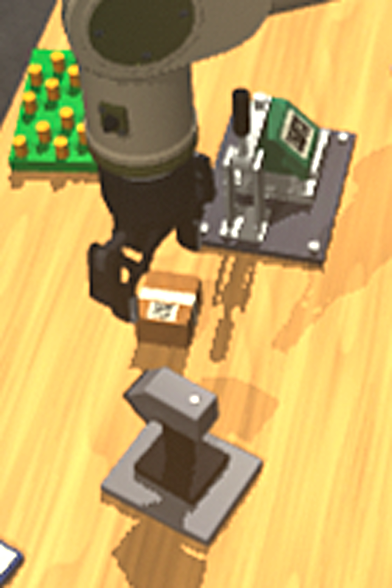

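Call:
jog_arm:
  increments:
    - [-0.001,0.0035,0.04,0,0,0.018,1]
    - [-0.001,0.0035,0.08,0,0,0.018,1]
    - [-0.001,0.0035,0.12,0,0,0.018,1]
    - [-0.001,0.0035,0.16,0,0,0.018,1]
    - [-0.001,0.0035,0.192,0,0,0.018,1]

```text
clock: 5.17
position: [0.6118, 0.1804, 0.1376]
ee_rot: [0.982, -0.191, -0.001, 0.0]
ft_force: [0.2, 0.3, -0.9]
grip_width: 0.998
grasp_force: 0.0
```

Call:
jog_arm:
  increments:
    - [0,0,0,0,0,0,1]
    - [0,0,0,0,0,0,0.5]
    - [0,0,0,0,0,0,0.2]
  grip_force: 40

```text
clock: 5.42
position: [0.6139, 0.1813, 0.143]
ee_rot: [0.982, -0.191, 0.001, -0.001]
ft_force: [-0.5, -0.1, 0.6]
grip_width: 0.747
grasp_force: 0.0
```

```bash
python3 - <<'E'
from workcell import optics,get_obs
from h import *
o=get_obs();print(o)
c=optics.camera("side")
cv2.imwrite("pics/c3.png",cv2.convertScaleAbs(cv2.resize(c["color"][190:300,220:330,::-1],None,fx=4,fy=4,interpolation=cv2.INTER_CUBIC),alpha=1.6))
E
```

```text
{'clock': 5.4167, 'joint_pos': array([ 0.00790557,  0.48991858, -0.48592069,  1.53386183,  0.24085771,
        1.17442988, -2.47690598]), 'joint_velocities': array([ 0.00093065, -0.01650585, -0.00284971, -0.01664769,  0.00093428,
       -0.00395668, -0.0028924 ]), 'tau': array([ 1.44065707e-01, -6.35729027e+01, -7.12062120e+00, -3.39379084e+01,
        3.77420022e-02,  2.17536913e-02, -6.26428606e-03]), 'position': array([0.61391345, 0.18130064, 0.14296908]), 'ee_rot': array([ 9.81616844e-01, -1.90855711e-01,  1.35744010e-03, -7.90920346e-04]), 'ft_force': array([-0.45258655, -0.12177107,  0.56909191]), 'torque': array([-0.00025017, -0.01620889, -0.01548885]), 'grasp_force': 0.0, 'grip_width': 0.7473740425436891}
```

View pics/c3.png

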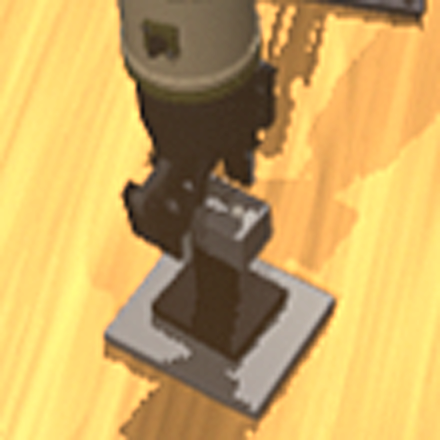

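The fingers straddle the head. I'll re-centre by about 4 mm, then close.

Call:
jog_arm:
  increments:
    - [-0.0025,-0.0035,0.001,0,0,0,0.2]
    - [-0.0025,-0.0035,0.001,0,0,0,-0.1]
    - [-0.0025,-0.0035,0.001,0,0,0,-0.3]
    - [-0.0025,-0.0035,0.001,0,0,0,-1]
    - [-0.0025,-0.0035,0.001,0,0,0,-1]
  grip_force: 50

```text
clock: 5.88
position: [0.6123, 0.1855, 0.1411]
ee_rot: [0.982, -0.191, 0.001, -0.001]
ft_force: [-2.3, -0.5, 5.8]
grip_width: 0.413
grasp_force: 50.0
```

Call:
jog_arm:
  increments:
    - [0,0,0,0,0,0,-1]
    - [0,0,0,0,0,0,-1]
    - [0,0,0,0,0,0,-1]
    - [0,0,0,0,0,0,-1]

```text
clock: 6.22
position: [0.6123, 0.1855, 0.1411]
ee_rot: [0.982, -0.191, 0.001, -0.001]
ft_force: [-2.6, 0.1, 6.7]
grip_width: 0.415
grasp_force: 50.0
```

Call:
jog_arm:
  increments:
    - [0,0,-0.01,0,0,0,-1]
    - [0,0,-0.03,0,0,0,-1]
    - [0,0,-0.055,0,0,0,-1]
    - [0,0,-0.075,0,0,0,-1]
    - [0,0,-0.08,0,0,0,-1]

```text
clock: 6.63
position: [0.613, 0.1855, 0.2239]
ee_rot: [0.982, -0.191, 0.002, -0.001]
ft_force: [1.7, 0.6, -0.4]
grip_width: 0.419
grasp_force: 50.3
```

Call:
jog_arm:
  increments:
    - [-0.026,0.0235,0,0,0,0.072,-1]
    - [-0.052,0.047,0,0,0,0.144,-1]
    - [-0.078,0.0705,0,0,0,0.217,-1]
    - [-0.104,0.094,0,0,0,0.289,-1]
    - [-0.13,0.1175,0,0,0,0.361,-1]

```text
clock: 7.05
position: [0.5003, 0.1404, 0.2148]
ee_rot: [0.951, -0.31, 0.003, 0.013]
ft_force: [1.3, 0.8, -1.9]
grip_width: 0.416
grasp_force: 51.3
```

I had the turn sign wrong there, so I'll check the joints before undoing it.

```bash
python3 - <<'E'
from workcell import get_obs
from h import *
o=get_obs();print(o["joint_pos"].round(3),o["joint_velocities"].round(2),o["position"],o["ft_force"],Ro.from_quat(o["ee_rot"]).as_matrix().round(3))
E
```

```text
[-0.258  0.143 -0.129  1.781  0.045  1.232 -2.601] [-1.59 -0.06  1.65  0.11 -0.08 -0.02 -0.  ] [0.5002597  0.14037885 0.21482798] [ 1.33535268  0.78387784 -1.90612251] [[ 0.808 -0.589 -0.003]
 [-0.589 -0.808 -0.027]
 [ 0.013  0.024 -1.   ]]
```

Call:
jog_arm:
  increments:
    - [0,0,0,0,0,-0.08,-1]
    - [0,0,0,0,0,-0.17,-1]
    - [0,0,0,0,0,-0.26,-1]
    - [0,0,0,0,0,-0.35,-1]
    - [0,0,0,0,0,-0.44,-1]

```text
clock: 7.47
position: [0.5016, 0.1426, 0.2142]
ee_rot: [0.996, -0.09, -0.0, 0.014]
ft_force: [-0.8, -0.7, -1.1]
grip_width: 0.415
grasp_force: 51.4
```

```bash
python3 - <<'E'
from workcell import get_obs
from h import *
o=get_obs();print(o["joint_pos"].round(3),o["position"],o["ft_force"],Ro.from_quat(o["ee_rot"]).as_matrix().round(3),o["grip_width"])
E
```

```text
[-0.229  0.149 -0.165  1.776  0.051  1.232 -2.161] [0.5016181  0.14261839 0.21421609] [-0.80872166 -0.69425418 -1.06836547] [[ 0.984 -0.18  -0.003]
 [-0.18  -0.983 -0.027]
 [ 0.002  0.027 -1.   ]] 0.4152007197851271
```

Call:
jog_arm:
  increments:
    - [-0.008,0.018,0,0.006,0,-0.032,-1]
    - [-0.016,0.036,0,0.011,0,-0.064,-1]
    - [-0.024,0.054,0,0.016,0,-0.096,-1]
    - [-0.032,0.073,0,0.022,0,-0.128,-1]
    - [-0.04,0.092,0,0.027,-0.002,-0.159,-1]

```text
clock: 7.88
position: [0.4447, 0.0588, 0.2166]
ee_rot: [1.0, -0.013, -0.001, -0.0]
ft_force: [0.2, -0.8, -2.3]
grip_width: 0.418
grasp_force: 51.4
```

Call:
jog_arm:
  increments:
    - [0,0.034,0,0,0,0,-1]
    - [0,0.068,0,0,0,0,-1]
    - [0,0.102,0,0,0,0,-1]
    - [0,0.136,0,0,0,0,-1]
    - [0,0.17,0,0,0,0,-1]

```text
clock: 8.3
position: [0.4404, -0.112, 0.2168]
ee_rot: [1.0, -0.013, -0.001, 0.0]
ft_force: [-0.2, -0.4, -2.0]
grip_width: 0.416
grasp_force: 51.5
```

```bash
cat > goto.py <<'E'
import sys
from workcell import get_obs
from h import *
def tell(goal,yaw):
    o=get_obs(); R=Ro.from_quat(o["ee_rot"]); y=np.radians(yaw)
    G=Ro.from_matrix(np.array([[np.cos(y),np.sin(y),0],[np.sin(y),-np.cos(y),0],[0,0,-1]]))
    print("pos",o["position"].round(4),"q",o["joint_pos"].round(2),"F",o["ft_force"].round(1),"grip",round(float(o["grip_width"]),3))
    print("shift",R.inv().apply(np.array(goal)-o["position"]).round(4),"turn",(R.inv()*G).as_rotvec().round(4))
if __name__=="__main__": a=list(map(float,sys.argv[1:])); tell(a[:3],a[3])
E
python3 goto.py .444 -.249 .215 -1.3
```

```text
pos [ 0.4404 -0.112   0.2168] q [ 0.06 -0.02  0.09  1.95  0.    1.21 -1.45] F [-0.2 -0.4 -2. ] grip 0.416
shift [0.0073 0.1369 0.0018] turn [ 0.0001  0.0018 -0.0041]
```

Then go on to the presentation spot and measure the reader in the hand.

Call:
jog_arm:
  increments:
    - [0.002,0.028,0.004,0,0,0,-1]
    - [0.004,0.056,0.008,0,0,0,-1]
    - [0.006,0.084,0.012,0,0,0,-1]
    - [0.007,0.112,0.018,0,0,0,-1]
    - [0.007,0.137,0.024,0,0,0,-1]

```text
clock: 8.72
position: [0.444, -0.2493, 0.1926]
ee_rot: [1.0, -0.014, -0.001, 0.0]
ft_force: [0.8, -0.7, -1.1]
grip_width: 0.415
grasp_force: 51.5
```

Call:
jog_arm:
  increments:
    - [0,0,0,0,0,0,-1]

```text
clock: 8.8
position: [0.4423, -0.2524, 0.1916]
ee_rot: [1.0, -0.016, -0.002, 0.001]
ft_force: [-1.1, 0.5, -2.3]
grip_width: 0.418
grasp_force: 51.5
```

```bash
python3 goto.py .444 -.249 .193 -1.3; python3 - <<'E'
from workcell import optics
from h import *
ims=[]
for n in("side","top"):
    c=optics.camera(n); W=cloud(c); w=W.reshape(-1,3); x,y,z=w.T
    near=(abs(x-.444)<.09)&(abs(y+.249)<.07)
    for lo,hi in((.06,.075),(.075,.09),(.12,.16),(.16,.2),(.197,.215)):
        p=w[near&(z>lo)&(z<hi)]
        if len(p)>5: rc=cv2.minAreaRect((p[:,:2]*1000).astype(np.float32)); print(n,lo,len(p),p[:,2].mean().round(4),np.round(rc[0],1),np.round(rc[1],1),round(rc[2],1))
    u,v=project(c,[.47,-.25,.12]).astype(int); v=max(v,65);print(u,v)
    ims.append(cv2.resize(c["color"][v-65:v+65,u-65:u+65,::-1],(390,390),interpolation=cv2.INTER_CUBIC)); np.savez(n+"1.npz",**c)
cv2.imwrite("pics/c4.png",cv2.convertScaleAbs(np.hstack(ims),alpha=1.6))
E
```

```text
pos [ 0.4423 -0.2524  0.1916] q [ 0.21  0.12  0.23  1.86 -0.03  1.17 -1.15] F [-1.1  0.5 -2.3] grip 0.418
shift [ 0.0016 -0.0034 -0.0014] turn [ 0.0016  0.004  -0.0102]
side 0.06 144 0.072 [ 442.3 -250.4] [71.3 76.3] 87.1
side 0.075 175 0.0783 [ 442.5 -250.1] [66.1 74.7] 86.0
side 0.12 93 0.1398 [ 453.3 -241.8] [51.1 19.6] 0.4
side 0.16 258 0.1817 [ 448.3 -245. ] [53.7 91.4] 85.2
side 0.197 114 0.2035 [ 437.8 -243. ] [69.4 70.8] 74.8
347 141
top 0.06 45 0.0716 [ 428.7 -229.8] [52.4 28.7] 13.7
top 0.075 113 0.079 [ 430.9 -231.7] [31.3 49.7] 89.1
top 0.16 56 0.1808 [ 454.9 -229.9] [17.2 82.8] 77.9
top 0.197 13 0.2056 [ 445.  -230.7] [24.4 46.2] 61.4
406 210
```

View pics/c4.png

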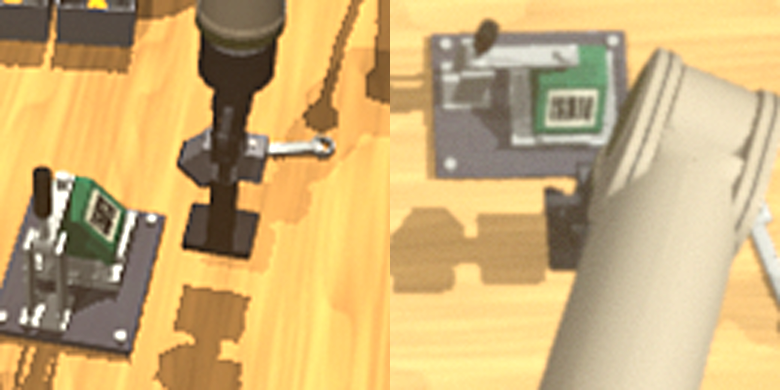

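The clamp arm lies shut on the casting and the reader hangs upright in front of it. One check of the reader's tilt and of the label before holding.

```bash
python3 - <<'E'
from h import *
c=np.load("side1.npz"); w=cloud(c).reshape(-1,3); x,y,z=w.T
p=w[(abs(x-.444)<.05)&(abs(y+.249)<.045)&(z>.073)&(z<.084)]
for _ in range(3):
    A=np.c_[p[:,:2]-p[:,:2].mean(0),np.ones(len(p))]; s=np.linalg.lstsq(A,p[:,2],rcond=None)[0]; r=p[:,2]-A@s; p=p[abs(r)<2.5*r.std()]
print("foot plane slopes",s,len(p),r.std()); rc=cv2.minAreaRect((p[:,:2]*1000).astype(np.float32)); print(rc)
for n in("top1","side1","top0","side0"):
    c=np.load(n+".npz"); w=cloud(c).reshape(-1,3); h=cv2.cvtColor(c["color"],cv2.COLOR_RGB2HSV).reshape(-1,3); x,y,z=w.T
    m=(y<-.213)&(y>-.29)&(x>.55)&(x<.592)&(z>.052)&(z<.09)&(abs((z-.07)-(x-.574))<.006)
    q=w[m]; f=np.linalg.lstsq(np.c_[q[:,:2],np.ones(len(q))],q[:,2],rcond=None)[0]; nn=np.array([-f[0],-f[1],1])/np.linalg.norm([f[0],f[1],1])
    L=w[m&(h[:,1]<h[m][:,1].mean()-5)]
    rc=cv2.minAreaRect((L[:,:2]*1000).astype(np.float32))
    print(n,m.sum(),"n",nn.round(3),"ymid",(q[:,1].min()+q[:,1].max())/2,"label",len(L),np.round(rc[0],1),np.round(rc[1],1),round(rc[2],1))
E
```

```text
foot plane slopes [0.0055206  0.00295804 0.07656168] 216 0.0020327616562272176
((441.669921875, -250.11880493164062), (71.44380950927734, 74.74243927001953), 87.64410400390625)
top1 247 n [-0.69   0.007  0.724] ymid -0.25107394869358274 label 94 [ 571.5 -256.6] [32.1 61.1] 1.0
side1 186 n [-0.688  0.011  0.726] ymid -0.25135336463365116 label 85 [ 574.9 -255.2] [61.7 33.2] 89.5
top0 256 n [-0.697  0.004  0.717] ymid -0.2509584702964993 label 100 [ 571.6 -255.9] [33.8 63.5] 3.8
side0 188 n [-0.684  0.016  0.729] ymid -0.2518202793330784 label 88 [ 574.3 -254.8] [60.5 37.8] 77.7
```

The reader is upright, and the window is within about 2 mm of the spot and square to the label. I'll hold it here for about 3 s.

Call:
jog_arm:
  increments:
    - [0.0015,0,0,0,0,0,-1]
    - [0.0015,0,0,0,0,0,-1]
    - [0.0015,0,0,0,0,0,-1]
    - [0.0015,0,0,0,0,0,-1]
    - [0.0015,0,0,0,0,0,-1]

```text
clock: 9.32
position: [0.446, -0.2471, 0.1931]
ee_rot: [1.0, -0.013, -0.001, -0.0]
ft_force: [-0.2, -0.5, -1.6]
grip_width: 0.419
grasp_force: 51.5
```

Call:
jog_arm:
  increments:
    - [0,0,0,0,0,0,-1]
    - [0,0,0,0,0,0,-1]
    - [0,0,0,0,0,0,-1]
    - [0,0,0,0,0,0,-1]
    - [0,0,0,0,0,0,-1]

```text
clock: 9.73
position: [0.4458, -0.2476, 0.193]
ee_rot: [1.0, -0.014, -0.001, -0.0]
ft_force: [0.6, -0.2, -2.2]
grip_width: 0.414
grasp_force: 51.5
```

Call:
jog_arm:
  increments:
    - [0,0,0,0,0,0,-1]
    - [0,0,0,0,0,0,-1]
    - [0,0,0,0,0,0,-1]
    - [0,0,0,0,0,0,-1]
    - [0,0,0,0,0,0,-1]

```text
clock: 10.15
position: [0.4459, -0.2476, 0.193]
ee_rot: [1.0, -0.013, -0.001, -0.0]
ft_force: [-0.5, 0.2, -1.6]
grip_width: 0.414
grasp_force: 51.5
```

Call:
jog_arm:
  increments:
    - [0,0,0,0,0,0,-1]
    - [0,0,0,0,0,0,-1]
    - [0,0,0,0,0,0,-1]
    - [0,0,0,0,0,0,-1]
    - [0,0,0,0,0,0,-1]

```text
clock: 10.57
position: [0.4459, -0.2476, 0.193]
ee_rot: [1.0, -0.013, -0.001, -0.0]
ft_force: [0.0, 0.2, -2.2]
grip_width: 0.414
grasp_force: 51.5
```

Call:
jog_arm:
  increments:
    - [0,0,0,0,0,0,-1]
    - [0,0,0,0,0,0,-1]
    - [0,0,0,0,0,0,-1]
    - [0,0,0,0,0,0,-1]
    - [0,0,0,0,0,0,-1]

```text
clock: 10.98
position: [0.4459, -0.2476, 0.193]
ee_rot: [1.0, -0.013, -0.001, -0.0]
ft_force: [-0.1, 0.3, -2.6]
grip_width: 0.419
grasp_force: 51.5
```

Call:
jog_arm:
  increments:
    - [0,0,0,0,0,0,-1]
    - [0,0,0,0,0,0,-1]
    - [0,0,0,0,0,0,-1]
    - [0,0,0,0,0,0,-1]
    - [0,0,0,0,0,0,-1]

```text
clock: 11.4
position: [0.4459, -0.2476, 0.193]
ee_rot: [1.0, -0.013, -0.001, -0.0]
ft_force: [-0.4, -0.5, -2.6]
grip_width: 0.413
grasp_force: 51.5
```

Call:
jog_arm:
  increments:
    - [0,0,0,0,0,0,-1]
    - [0,0,0,0,0,0,-1]
    - [0,0,0,0,0,0,-1]
    - [0,0,0,0,0,0,-1]
    - [0,0,0,0,0,0,-1]

```text
clock: 11.82
position: [0.4459, -0.2476, 0.193]
ee_rot: [1.0, -0.014, -0.001, -0.0]
ft_force: [-0.5, -1.1, -0.9]
grip_width: 0.416
grasp_force: 51.5
```

```bash
python3 goto.py .45 .08 .222 -10
```

```text
pos [ 0.4459 -0.2476  0.193 ] q [ 0.21  0.12  0.23  1.86 -0.03  1.17 -1.15] F [-0.5 -1.1 -0.9] grip 0.416
shift [-0.0048 -0.3276 -0.029 ] turn [1.000e-04 1.700e-03 1.475e-01]
```

Call:
jog_arm:
  increments:
    - [0,-0.01,-0.01,0,0,0,-1]
    - [0,-0.04,-0.02,0,0,0,-1]
    - [0,-0.08,-0.03,0,0,0,-1]
    - [0,-0.12,-0.03,0,0,0,-1]
    - [0,-0.16,-0.03,0,0,0,-1]

```text
clock: 12.23
position: [0.4503, -0.0855, 0.2246]
ee_rot: [1.0, -0.014, 0.0, 0.0]
ft_force: [1.5, 0.6, -2.3]
grip_width: 0.415
grasp_force: 51.5
```

Call:
jog_arm:
  increments:
    - [0,-0.035,0,0,0,0.03,-1]
    - [0,-0.07,0,0,0,0.06,-1]
    - [0,-0.105,0,0,0,0.09,-1]
    - [0,-0.14,0,0,0,0.12,-1]
    - [0,-0.17,0,0,0,0.15,-1]

```text
clock: 12.65
position: [0.4542, 0.0854, 0.224]
ee_rot: [0.996, -0.088, -0.0, -0.0]
ft_force: [1.6, -0.3, -1.7]
grip_width: 0.418
grasp_force: 51.5
```

```bash
python3 goto.py .61 .192 .222 -19
```

```text
pos [0.4542 0.0854 0.224 ] q [-0.16  0.   -0.13  1.91 -0.    1.23 -2.03] F [ 1.6 -0.3 -1.7] grip 0.418
shift [ 0.1346 -0.1323  0.002 ] turn [-0.0002  0.0007  0.1547]
```

Call:
jog_arm:
  increments:
    - [0.027,-0.0265,0,0,0,0.031,-1]
    - [0.054,-0.053,0,0,0,0.062,-1]
    - [0.081,-0.0795,0,0,0,0.093,-1]
    - [0.108,-0.106,0,0,0,0.124,-1]
    - [0.1346,-0.1323,0,0,0,0.155,-1]

```text
clock: 13.07
position: [0.6116, 0.1907, 0.2235]
ee_rot: [0.986, -0.166, -0.001, 0.0]
ft_force: [0.9, 0.2, -0.7]
grip_width: 0.414
grasp_force: 51.4
```

Call:
jog_arm:
  increments:
    - [0,0,0,0,0,0,-1]
    - [0,0,0.02,0,0,0,-1]
    - [0,0,0.035,0,0,0,-1]
    - [0,0,0.035,0,0,0,-1]

```text
clock: 13.4
position: [0.6087, 0.1891, 0.1848]
ee_rot: [0.986, -0.165, -0.003, 0.001]
ft_force: [-0.7, -0.6, -1.7]
grip_width: 0.416
grasp_force: 51.5
```

```bash
python3 goto.py .61 .192 .141 -19;  python3 - <<'E'
from workcell import optics
from h import *
c=optics.camera("side"); w=cloud(c).reshape(-1,3); x,y,z=w.T
p=w[(abs(x-.61)<.06)&(abs(y-.192)<.05)&(z>.045)&(z<.085)]
print(p[:,2].min(),np.median(p[:,2]))
zm=np.median(p[:,2]); p=p[abs(p[:,2]-zm)<.006]; print(len(p),cv2.minAreaRect((p[:,:2]*1000).astype(np.float32)))
A=np.c_[p[:,:2]-p[:,:2].mean(0),np.ones(len(p))]; print(np.linalg.lstsq(A,p[:,2],rcond=None)[0])
E
```

```text
pos [0.6087 0.1891 0.1848] q [-0.27  0.41 -0.14  1.51  0.06  1.23 -2.31] F [-0.7 -0.6 -1.7] grip 0.416
shift [ 0.0005 -0.0033  0.0438] turn [0.0037 0.0057 0.0002]
0.05463606832107637 0.06790789511663818
393 ((608.0077514648438, 189.3038330078125), (68.82536315917969, 77.0757827758789), 69.83480834960938)
[ 0.00484687 -0.01099431  0.06790225]
```

Call:
jog_arm:
  increments:
    - [0.001,-0.0025,0.015,0,0,0,-1]
    - [0.001,-0.0025,0.028,0,0,0,-1]
    - [0.001,-0.0025,0.036,0,0,0,-1]
    - [0.001,-0.0025,0.039,0,0,0,-1]
    - [0.001,-0.0025,0.04,0,0,0,-1]

```text
clock: 13.87
position: [0.6119, 0.1907, 0.1474]
ee_rot: [0.986, -0.165, -0.001, 0.0]
ft_force: [0.8, -0.2, -2.1]
grip_width: 0.418
grasp_force: 51.7
```

Call:
jog_arm:
  increments:
    - [0,0,0.001,0,0,0,-1]
    - [0,0,0.002,0,0,0,-1]
    - [0,0,0.002,0,0,0,-1]

```text
clock: 14.12
position: [0.6124, 0.1909, 0.1461]
ee_rot: [0.986, -0.165, -0.001, -0.0]
ft_force: [0.1, 0.3, -1.5]
grip_width: 0.414
grasp_force: 51.7
```

Call:
jog_arm:
  increments:
    - [-0.002,-0.001,0.001,0,0,0,-1]
    - [-0.002,-0.001,0.002,0,0,0,-1]
    - [-0.002,-0.001,0.003,0,0,0,-1]
    - [-0.002,-0.001,0.003,0,0,0,-1]

```text
clock: 14.45
position: [0.6105, 0.1925, 0.1425]
ee_rot: [0.986, -0.165, -0.001, 0.0]
ft_force: [0.1, -0.1, -2.2]
grip_width: 0.412
grasp_force: 51.7
```

Call:
jog_arm:
  increments:
    - [0,0,0.001,0,0,0,-1]
    - [0,0,0.0015,0,0,0,-1]
    - [0,0,0.002,0,0,0,-1]
    - [0,0,0.002,0,0,0,-1]

```text
clock: 14.78
position: [0.6108, 0.1924, 0.1412]
ee_rot: [0.986, -0.165, -0.001, 0.0]
ft_force: [-1.7, 0.2, 2.9]
grip_width: 0.42
grasp_force: 52.3
```

Contact at the same height as at pick-up. I'll release the reader and withdraw.

Call:
jog_arm:
  increments:
    - [0,0,0,0,0,0,-0.1]
    - [0,0,0,0,0,0,0.1]
    - [0,0,0,0,0,0,0.4]
    - [0,0,0,0,0,0,1]
    - [0,0,0,0,0,0,1]

```text
clock: 15.2
position: [0.6106, 0.1925, 0.1407]
ee_rot: [0.986, -0.165, -0.001, 0.0]
ft_force: [-0.6, 0.1, -0.6]
grip_width: 0.941
grasp_force: 0.0
```

Call:
jog_arm:
  increments:
    - [0,0,0,0,0,0,1]
    - [0,0,0,0,0,0,1]
    - [0,0,-0.01,0,0,0,1]
    - [0,0,-0.03,0,0,0,1]
    - [0,0,-0.06,0,0,0,1]

```text
clock: 15.62
position: [0.6095, 0.192, 0.1996]
ee_rot: [0.986, -0.165, -0.003, 0.001]
ft_force: [0.3, -0.6, 0.4]
grip_width: 0.999
grasp_force: 0.0
```

Call:
jog_arm:
  increments:
    - [0,0,-0.04,0,0,0,1]
    - [0,0,-0.08,0,0,0,1]
    - [0,0,-0.12,0,0,0,1]
    - [0,0,-0.13,0,0,0,-1]
    - [0,0,-0.13,0,0,0,-1]

```text
clock: 16.03
position: [0.6121, 0.193, 0.3364]
ee_rot: [0.986, -0.165, 0.003, -0.002]
ft_force: [0.0, -0.1, -0.1]
grip_width: 0.748
grasp_force: 0.0
```

```bash
python3 goto.py .615 -.205 .33 0;  python3 - <<'E'
from workcell import optics
from h import *
c=optics.camera("side"); w=cloud(c)[215:310,230:320].reshape(-1,3); x,y,z=w.T
for lo,hi in((.009,.019),(.021,.031),(.148,.16)):
    p=w[(z>lo)&(z<hi)&(abs(x-.61)<.1)&(abs(y-.19)<.1)]; rc=cv2.minAreaRect((p[:,:2]*1000).astype(np.float32)); print(lo,len(p),np.round(rc[0],1),np.round(rc[1],1),rc[2],p[:,2].mean())
E
```

```text
pos [0.6121 0.193  0.3364] q [-0.28  0.34 -0.13  1.28  0.04  1.51 -2.31] F [ 0.  -0.1 -0.1] grip 0.748
shift [0.1324 0.3753 0.0052] turn [-0.0037 -0.0051 -0.332 ]
0.009 766 [608.8 192.5] [110.9 130.9] 71.411865234375 0.013072011645261405
0.021 344 [595.6 199.3] [ 68.1 117.4] 85.52825164794922 0.02502311200961448
0.148 279 [605.1 195. ] [39.1 66.9] 70.63325500488281 0.15266976855852304
```

The reader stands on the pad within about 3 mm of its middle. Next I'll open the clamp from the -y side of the handle.

Call:
jog_arm:
  increments:
    - [0.0132,0.0375,0,0,0,-0.06,-1]
    - [0.0264,0.075,0,0,0,-0.12,-1]
    - [0.0396,0.1125,0,0,0,-0.18,-1]
    - [0.0528,0.15,0,0,0,-0.25,-1]
    - [0.066,0.1875,0,0,0,-0.33,-1]

```text
clock: 16.5
position: [0.6115, -0.0082, 0.3296]
ee_rot: [1.0, 0.001, -0.002, 0.0]
ft_force: [0.9, 0.3, 0.0]
grip_width: -0.002
grasp_force: 0.0
```

Call:
jog_arm:
  increments:
    - [0,0.04,0,0,0,0,-1]
    - [0,0.08,0,0,0,0,-1]
    - [0,0.12,0,0,0,0,-1]
    - [0,0.16,0,0,0,0,-1]
    - [0,0.2,0,0,0,0,-1]

```text
clock: 16.92
position: [0.611, -0.2081, 0.3296]
ee_rot: [1.0, -0.001, -0.002, -0.0]
ft_force: [1.1, -0.3, -0.1]
grip_width: -0.001
grasp_force: 0.0
```

```bash
python3 goto.py .615 -.207 .205 0
```

```text
pos [ 0.611  -0.2081  0.3296] q [ 0.23  0.35  0.03  1.28 -0.01  1.51 -1.31] F [ 1.1 -0.3 -0.1] grip -0.001
shift [ 0.0044 -0.0011  0.1246] turn [-0.0005  0.0035 -0.0019]
```

Call:
jog_arm:
  increments:
    - [0.002,0,0.04,0,0,0,-1]
    - [0.003,0,0.08,0,0,0,-1]
    - [0.003,0,0.11,0,0,0,-1]
    - [0.003,0,0.122,0,0,0,-1]
    - [0.003,0,0.122,0,0,0,-1]

```text
clock: 17.33
position: [0.6127, -0.2057, 0.2047]
ee_rot: [1.0, -0.001, -0.004, -0.001]
ft_force: [-0.3, -0.1, 0.8]
grip_width: -0.004
grasp_force: 0.0
```

Call:
jog_arm:
  increments:
    - [0,-0.012,0,0,0,0,-1]
    - [0,-0.024,0,0,0,0,-1]
    - [0,-0.036,0,0,0,0,-1]
    - [0,-0.048,0,0,0,0,-1]
    - [0,-0.062,0,0,0,0,-1]

```text
clock: 17.75
position: [0.6153, -0.1431, 0.2101]
ee_rot: [1.0, -0.001, 0.0, 0.0]
ft_force: [-0.8, -2.4, -0.7]
grip_width: -0.003
grasp_force: 0.9
```

Call:
jog_arm:
  increments:
    - [0,-0.012,0.004,0,0,0,-1]
    - [0,-0.024,0.008,0,0,0,-1]
    - [0,-0.034,0.014,0,0,0,-1]
    - [0,-0.042,0.019,0,0,0,-1]

```text
clock: 18.08
position: [0.6146, -0.1004, 0.1888]
ee_rot: [1.0, -0.0, -0.001, -0.0]
ft_force: [0.1, -1.5, 0.5]
grip_width: 0.003
grasp_force: 0.3
```

Call:
jog_arm:
  increments:
    - [0,-0.012,0.01,0,0,0,-1]
    - [0,-0.024,0.016,0,0,0,-1]
    - [0,-0.036,0.02,0,0,0,-1]
    - [0,-0.044,0.022,0,0,0,-1]
    - [0,-0.044,0.022,0,0,0,-1]

```text
clock: 18.5
position: [0.6147, -0.0552, 0.167]
ee_rot: [1.0, 0.001, -0.001, -0.001]
ft_force: [0.4, 1.4, 0.1]
grip_width: -0.002
grasp_force: 0.0
```

```bash
python3 goto.py .615 -.055 .13 0; python3 - <<'E'
from workcell import optics
from h import *
c=optics.camera("side"); cv2.imwrite("pics/c5.png",cv2.convertScaleAbs(cv2.resize(c["color"][90:290,240:350,::-1],None,fx=2.9,fy=2.9,interpolation=cv2.INTER_CUBIC),alpha=1.6))
E
```

```text
pos [ 0.6147 -0.0552  0.167 ] q [ 0.05  0.38 -0.05  1.59  0.02  1.18 -1.57] F [0.4 1.4 0.1] grip -0.002
shift [ 0.0004 -0.0001  0.037 ] turn [-0.0014  0.0029  0.0013]
```

View pics/c5.png

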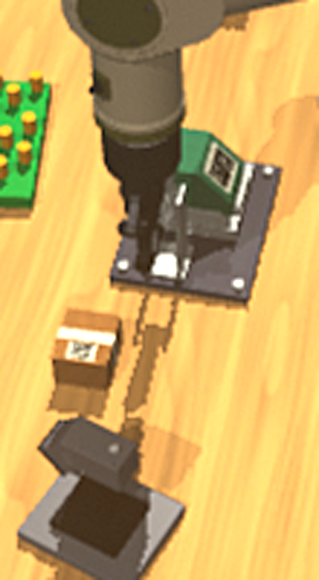

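The handle has dropped toward +y, and the reader is standing on its pad. I'll back off and measure the clamp.

Call:
jog_arm:
  increments:
    - [0,-0.02,-0.01,0,0,0,-1]
    - [0,-0.03,-0.04,0,0,0,-1]
    - [0,-0.03,-0.08,0,0,0,-1]
    - [0,-0.03,-0.12,0,0,0,-1]
    - [0,-0.03,-0.16,0,0,0,-1]

```text
clock: 18.97
position: [0.6149, -0.0291, 0.3301]
ee_rot: [1.0, -0.001, -0.001, 0.0]
ft_force: [1.7, -0.3, 0.3]
grip_width: 0.002
grasp_force: 0.0
```

Call:
jog_arm:
  increments:
    - [-0.035,0,0,0,0,0,-1]
    - [-0.07,0,0,0,0,0,-1]
    - [-0.105,0,0,0,0,0,-1]
    - [-0.14,0,0,0,0,0,-1]
    - [-0.14,0,0,0,0,0,-1]

```text
clock: 19.38
position: [0.4708, -0.0292, 0.329]
ee_rot: [1.0, -0.002, -0.001, 0.0]
ft_force: [1.4, -0.7, 0.5]
grip_width: 0.003
grasp_force: 0.0
```

```bash
python3 - <<'E'
from workcell import optics,get_obs
from h import *
print(get_obs()["position"],get_obs()["clock"])
ims=[]
for n in("side","top"):
    c=optics.camera(n);d=np.load(n+"0.npz"); W=cloud(c); w=W.reshape(-1,3); V=cloud(d).reshape(-1,3)
    for z0 in(.08,.1,.14,.16,.18,.2):
        o=[]
        for a in(V,w):
            x,y,z=a.T; q=a[(abs(x-.615)<.025)&(y>-.17)&(y<-.03)&(z>z0)&(z<z0+.02)]; o.append((len(q),q[:,1].min().round(3),q[:,1].max().round(3)) if len(q) else 0)
        print(n,z0,o)
    for nm,a in(("before",V),("now",w)):
        x,y,z=a.T; q=a[(abs(x-.61)<.03)&(y<-.2)&(y>-.3)&(z>.086)&(z<.094)]; print(nm,"casttop",len(q),q.min(0).round(3),q.max(0).round(3))
    ims.append(c["color"][60:320,160:480,::-1] if n=="top" else c["color"][90:350,200:520,::-1])
cv2.imwrite("pics/c6.png",cv2.convertScaleAbs(cv2.resize(np.hstack(ims),(800,325)),alpha=1.6))
E
```

```text
[ 0.47076525 -0.02921105  0.32897311] 19.3833
side 0.08 [(92, np.float64(-0.168), np.float64(-0.05)), (92, np.float64(-0.166), np.float64(-0.053))]
side 0.1 [(129, np.float64(-0.17), np.float64(-0.063)), (132, np.float64(-0.169), np.float64(-0.067))]
side 0.14 [(20, np.float64(-0.147), np.float64(-0.129)), (20, np.float64(-0.143), np.float64(-0.13))]
side 0.16 [(22, np.float64(-0.141), np.float64(-0.124)), (19, np.float64(-0.135), np.float64(-0.121))]
side 0.18 [(15, np.float64(-0.146), np.float64(-0.107)), (17, np.float64(-0.134), np.float64(-0.107))]
side 0.2 [(79, np.float64(-0.154), np.float64(-0.107)), (79, np.float64(-0.152), np.float64(-0.104))]
before casttop 168 [ 0.587 -0.289  0.086] [ 0.633 -0.214  0.094]
now casttop 178 [ 0.583 -0.289  0.086] [ 0.633 -0.212  0.094]
top 0.08 [(66, np.float64(-0.166), np.float64(-0.052)), (6, np.float64(-0.164), np.float64(-0.157))]
top 0.1 [(126, np.float64(-0.166), np.float64(-0.054)), (18, np.float64(-0.167), np.float64(-0.153))]
top 0.14 [(19, np.float64(-0.151), np.float64(-0.134)), (3, np.float64(-0.15), np.float64(-0.148))]
top 0.16 [(17, np.float64(-0.143), np.float64(-0.126)), 0]
top 0.18 [(19, np.float64(-0.134), np.float64(-0.118)), 0]
top 0.2 [(86, np.float64(-0.152), np.float64(-0.107)), (22, np.float64(-0.152), np.float64(-0.139))]
before casttop 299 [ 0.582 -0.287  0.086] [ 0.635 -0.216  0.094]
now casttop 293 [ 0.582 -0.288  0.086] [ 0.634 -0.215  0.094]
```

View pics/c6.png

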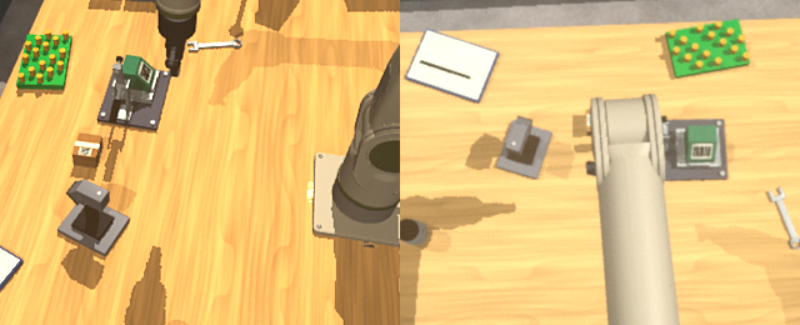

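The clamp is back at its open stop, the same as at the start. The casting is seated, the reader is upright on its pad, and the carton and wrench are in place with the jar visible at the left edge of the top view. The robot is clear, so I'll hand in.

```bash
python3 -c "
from workcell import workorder
print(workorder.hand_in())"
```

```text
the job is handed in; nothing more can be done
None
```

The job is done and handed in at about 19.5 s, with no verdict shown: clamp shut, label read for about 2.5 s, reader back on its pad within about 3 mm of the middle, clamp fully open; one wrong-way turn I corrected put the last joint at -2.601 rad (limit -2.6), which could count against the range rule.

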